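# Index the sample carousel four clicks and hold

### The arm

A 7-joint arm with a two-finger parallel gripper is mounted at the origin on the work surface. World frame = base frame: x ahead of the robot, y to its left, z up, the work surface at z = 0. Lengths are in m, angles in rad, forces in N, time in s.
With the tool pointing down it reaches from about 0.4 to 0.85 m from the base axis. Payload 10.4 kg.
Tool frame: the origin (TCP) lies on the centre line of the jaws, within the pads' length; the fingertips stand r.tip_extent ahead of it and the grasp point (between the pads) lies 3 mm ahead of it (r.tip_extent is the distance from the TCP to the fingertips, in m); z points along the fingers, y is the direction in which the jaws open and shut (so a half turn about z gives the same grasp; the last joint's range is limited). The gripper opens to 87 mm and grips with 3 to 60 N. Pads are 19 mm wide; open, the fingers measure 117 mm over their backs; the gripper's body (75 mm by 190 mm) begins 51 mm behind the grasp point.
Start: joints at [1.201, 0.332, -0.065, 1.46, 0.022, 1.35, -0.088], TCP at [0.212, -0.588, 0.245] pointing down, gripper open.
Joint ranges: [-2.6, 2.6], [-0.5, 2.12], [-1.47, 1.34], [0.16, 2.42], [-1.27, 4.41], [0.06, 2.06], [-2.6, 2.6]. Speed limits (rad/s): [2.22, 2.22, 2.79, 2.79, 3.14, 3.14, 3.14].

### API

Orientations are given as a unit quaternion [x, y, z, w].
In Python, from bench import r gives the robot as it stands. The module is installed in compiled form; this text tells all that it offers.
- The arm moves only by the shell command python3 -m jog 'ROWS' [FORCE]. ROWS is JSON, a list of rows, each a list of 5 numbers: the shift along the tool's x, y, z in cm, then the turn about the tool's z in rad, then the closure, from 0 (fully open) to 1 (shut). A call has exactly 10 rows; each row shifts and turns the pose as measured when the row begins, along the tool's axes as they then stand; what a row does not reach is not made up. A row lasts 1/10 s, in which the tool goes at most 50 mm and 8.59 degrees, less where a joint would pass 70% of its speed; a pose out of reach is approached as far as the arm can. A call with a gripper value outside its range is refused whole. The fingers move at their own pace and stop on an object; FORCE is the grip in N (left out, the last holds). Time passes only in rows, so rows that do not move let the fingers close, or fill a call up. It gives the time, the measured TCP pose, the force and the opening at its end, in the units of the state.
- r.read_state(): the state, without advancing time (a new reading comes with each control period).
- r.camera(name): name is "scene" or "top"; returns a dict with "pixels" (420x560x3 uint8, red, green, blue), "fx", "fy", "cx", "cy" (pixels), "k1" (the pictures are not rectified: a ray, as slopes to the right and down, at radius r is drawn at 1 + k1 r^2 times it, then the intrinsics apply), "camera_from_world" (4x4, takes a point from world to camera coordinates). Camera axes: x right, y up, looking along -z (the intrinsics and any distortion apply to the point x, -y, -z); pixel columns grow to the right and rows downward; lengths in m; the calibration is good to about 2 mm. A picture is of the moment at which its call begins. There is no depth.
- r.close_job(): hands the job in, once; it reports no verdict.
The state is a dict: "time": time; "joint_positions": joint angles; "joint_vel": joint speeds; "joint_torque": joint torques, N m; "ee_pos": TCP position; "eef_rot": TCP orientation; "ft_force": force on the tool from outside, world axes, zero at the start; "torque": the same for the moment, N m; "width": finger opening in m.
Only numpy, scipy, OpenCV 4.12 (cv2) and the standard library are available. Lean on these libraries where they do the work, as an engineer would, in place of code of your own. Each camera call takes 0.05 s, during which the arm holds its last target. There are 200 camera calls.

### The job

Swing the sample carousel's arrest bar outward, away from the rotor, to free it and leave it there; then push the rotor round by its upright index handle, counter-clockwise seen from above, exactly four clicks from rest and not into a fifth, so that the fourth tube sits centred under the reader's nozzle. A spring drives the rotor back, so finish while still holding the handle steady there: do not let go. Leave the other things on the bench alone.

Things in the scene. Friction and masses are not known exactly. Their poses are not given: they have to be found in the camera images.
- carousel: the whole bench-top sample carousel, fixed on the table; flat cream deck 340 mm (x) by 490 mm (y), 26 mm thick; origin under the deck's centre, on the rotor's vertical axis; its -x side faces the robot.
- rotor_top (a point): top centre of the rotor's hub, on its vertical axis, 120 mm above the table. The rotor is a cream drum of radius 100 mm, 90 mm high, with 30 tube places on a circle of radius 85 mm, 12 degrees (0.2094 rad) apart; capped tubes reach 123 mm. Metal teeth on its lower rim, one per place
- rotor (a joint): turn of the rotor, rad: 0 at rest on its stop, growing counter-clockwise from above, at most 1.3. A return spring (0.8 to 1.05 N m, 5.5 to 7 N at the handle) always runs it back when let go. The crest of click k (k = 1, 2, ..) lies at (k - 0.5) x 0.2094 + c and the notch after it, tube k under the nozzle, at k x 0.2094 + c; c is play of 0 to 0.14 rad, different each time
- click_roller (a point): where the spring roller in the reader's foot rides over the rim teeth, 118 mm from the axis, 48 mm above the table. Each tooth adds about 3 N of resistance at the handle and past its crest helps by about as much: one click. In a notch only the return spring is felt
- index_handle: the index handle: an upright black round grip, 18 mm thick, 72 mm tall, its top 158 mm above the table, standing on a steel arm of the rotor 145 mm from the rotor's axis and spinning freely on its own pin. Origin on the grip's axis, 78 mm below its top (80 mm above the table); at 140 degrees counter-clockwise from the carousel's +x when the rotor is at 0
- place4 (a point): centre of the cap's top of the fourth tube to come under the nozzle; 123 mm above the table; turns with the rotor
- reader_tip (a point): point of the reader's nozzle, 131 mm above the table, 85 mm from the rotor's axis, on the side away from the robot, at angle c (0 to 0.14 rad) from the carousel's +x; its frame's x points radially outward. The reader is a cream post beyond the rotor with an arm up to 165 mm high; it stays put
- arrest (a joint): swing of the arrest bar, a flat steel bar 76 mm above the table, about a vertical pivot on the carousel's deck; rad: 0 = arrested (a pin under the bar blocks the rotor), growing counter-clockwise seen from above (its knob moves outward, to the carousel's -y) to 0.6 = fully released; the rotor is free above 0.3; counts as released above 0.4. Stays where left; takes about 1.5 N at the knob
- arrest_knob (a point): top centre of the bar's upright black round knob, 16 mm thick; 128 mm above the table, the knob reaching 50 mm down to the bar; 110 mm from the pivot. In the carousel frame at (-60, -162) mm when arrested and about (-41, -224) mm when fully released
- arrest_hinge (a point): the arrest bar's pivot, at (50, -162) mm in the carousel frame, 73 mm above the table
- sample_cup: small white open cup, 44 mm wide, 35 mm tall, standing on the carousel's deck near its front corner on the arrest bar's side; origin under its centre; leave it alone
- specimen_jar: white lidded jar, 44 mm wide, 50 mm tall, standing on the deck behind the rotor; origin under its centre; leave it alone
- tube_rack: grey rack 70 x 160 x 45 mm with capped tubes standing up to 81 mm; origin under its centre, 160 mm side along its y; leave it alone
- pipette: hand pipette lying flat, about 235 mm long along its x, 28 mm thick; origin under its middle; leave it alone
- reagent_bottle: white bottle, 64 mm wide, 130 mm tall; origin under its centre; leave it alone
- cap_tray: open grey tray 120 x 90 x 30 mm; origin under its centre; leave it alone
- cuvette_box: cardboard box 90 x 130 x 50 mm; origin under its centre; leave it alone

How it is judged:
By the outcome, as a careful person would: the job done as asked, in the order asked, and still so for the second after the job is handed in, while the arm keeps its last pose, push and grip.
It also fails if it takes over 64 s, if anything falls off the work surface, if the arm or the gripper's body presses on something with over 40 N, if the wrist force passes 120 N, or if a joint passes its speed limit or range.

## Working session

There is one attempt and no reset: what is moved stays moved. The work goes in short steps, Python scripts to look and compute and a shell command to move; the robot and the scene stay as the last step left them, time stands still between calls to the robot, and variables do not carry over. Pictures are saved under pics/ and viewed, about 8 in all and at most 12, crops included, and the job is handed in when it is done.

```bash
mkdir -p pics; cat > h.py <<'E'
import numpy as np, cv2
from bench import r
def snap(n,f):
    c=r.camera(n); cv2.imwrite('pics/'+f,c['pixels'][:,:,::-1]); 
    np.savez('pics/'+f[:-4]+'.npz',**{k:np.array(v) for k,v in c.items()}); return c
def K(c): return np.array([[c['fx'],0,c['cx']],[0,c['fy'],c['cy']],[0,0,1]],float), np.array([c['k1'],0,0,0],float)
def proj(c,P):
    P=np.atleast_2d(P); T=c['camera_from_world']; q=P@T[:3,:3].T+T[:3,3]; q=q*[1,-1,-1]
    k,d=K(c); return cv2.projectPoints(q,np.zeros(3),np.zeros(3),k,d)[0][:,0]
def cast(c,uv,z):
    k,d=K(c); s=cv2.undistortPoints(np.float64(uv).reshape(-1,1,2),k,d)[:,0]
    T=c['camera_from_world']; R=T[:3,:3]; o=-R.T@T[:3,3]
    w=np.c_[s[:,0],-s[:,1],-np.ones(len(s))]@R
    return o+w*((z-o[2])/w[:,2])[:,None]
E
python3 - <<'E'
from h import *
for n in('scene','top'):
    c=snap(n,n+'0.png'); T=c['camera_from_world']; print(n,c['fx'],c['k1'],-T[:3,:3].T@T[:3,3])
s=r.read_state(); print(s,r.tip_extent)
E
```

```text
scene 455.4280757752953 -0.029442963073488076 [ 1.22223205 -0.51267339  1.11765608]
top 383.38021640065716 -0.10082661767136189 [0.33493322 0.0238752  1.17178983]
{'time': 0.1, 'joint_positions': array([ 1.20135643,  0.33282472, -0.06472729,  1.46084521,  0.02159049,
        1.3498921 , -0.08850406]), 'joint_vel': array([ 0.00152275, -0.00189983,  0.00013776, -0.00208437,  0.00070965,
       -0.00086993,  0.00016022]), 'joint_torque': array([ 2.75340084e-03, -6.24547648e+01,  2.54423660e-02, -3.90717673e+01,
       -6.15114067e-02,  3.65284423e-02,  6.83488423e-06]), 'ee_pos': array([ 0.21236487, -0.58748225,  0.24382931]), 'eef_rot': array([ 9.84996878e-01,  1.72570982e-01, -1.28783321e-04, -6.24012237e-04]), 'ft_force': array([ 0.08877375,  0.51216417, -0.23599838]), 'torque': array([-0.00597985,  0.00720589, -0.04277145]), 'width': 0.08720439671728661} 0.022
```

View pics/top0.png

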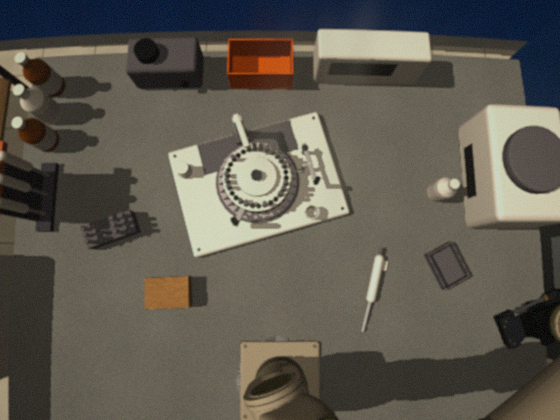

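View pics/scene0.png

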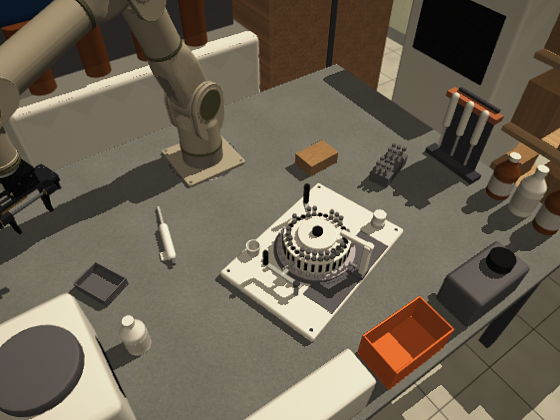

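Top view: deck corners at about (169,153), (318,113), (350,212), (194,255). The handle is near (235,220), the knob near (317,181) and the cup at (313,212). Scene view: handle (306,193), knob (266,258), cup (252,246), nozzle arm near (350,240).

```bash
python3 - <<'E'
from h import *
c=dict(np.load('pics/top0.npz')); im=c['pixels']
hsv=cv2.cvtColor(im,cv2.COLOR_RGB2HSV)
g=im.min(2); m=((g>110)).astype(np.uint8)*255
m[:100]=0;m[265:]=0;m[:,:160]=0;m[:,360:]=0
cs=cv2.findContours(m,0,2)[0]; k=np.vstack([x for x in cs if cv2.contourArea(x)>100])
h=cv2.convexHull(k); ap=cv2.approxPolyDP(h,8,True)[:,0]; print(ap)
rect=cv2.minAreaRect(h); print(rect)
w=cast(c,ap,0.026); print(w.round(3))
e=np.linalg.norm(np.diff(np.r_[w,w[:1]],axis=0),axis=1);print(e)
ctr=w.mean(0); 
# yaw from all edges (long edge = y)
for i in range(len(w)):
    d=w[(i+1)%len(w)]-w[i]; print(np.degrees(np.arctan2(d[1],d[0]))%90)
a=im[100:270,150:370]; cv2.imwrite('pics/a.png',cv2.resize(a,None,fx=3.5,fy=3.5,interpolation=2)[:,:,::-1])
s=np.load('pics/scene0.npz')['pixels'][175:345,215:410]; cv2.imwrite('pics/b.png',cv2.resize(s,None,fx=3.5,fy=3.5,interpolation=2)[:,:,::-1])
E
```

```text
[[316 112]
 [348 212]
 [194 256]
 [168 153]
 [236 113]]
((253.6468505859375, 173.94549560546875), (126.89779663085938, 161.5504913330078), 73.87242126464844)
[[ 0.818 -0.115  0.026]
 [ 0.498 -0.207  0.026]
 [ 0.365  0.256  0.026]
 [ 0.683  0.348  0.026]
 [ 0.813  0.138  0.026]]
[0.33239771 0.48191249 0.33080411 0.24711458 0.25286141]
16.0802637293736
16.082287845551463
16.082099180598444
31.897299222852595
1.010078280725054
```

View pics/a.png

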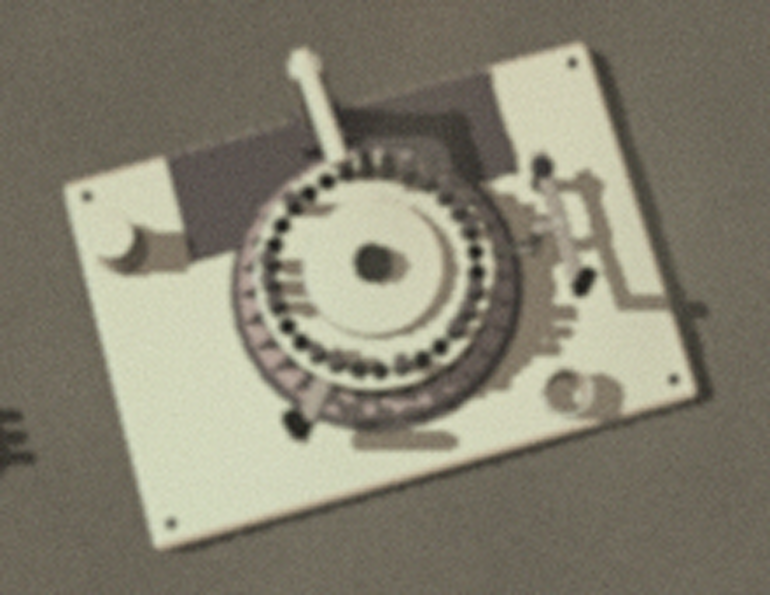

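View pics/b.png

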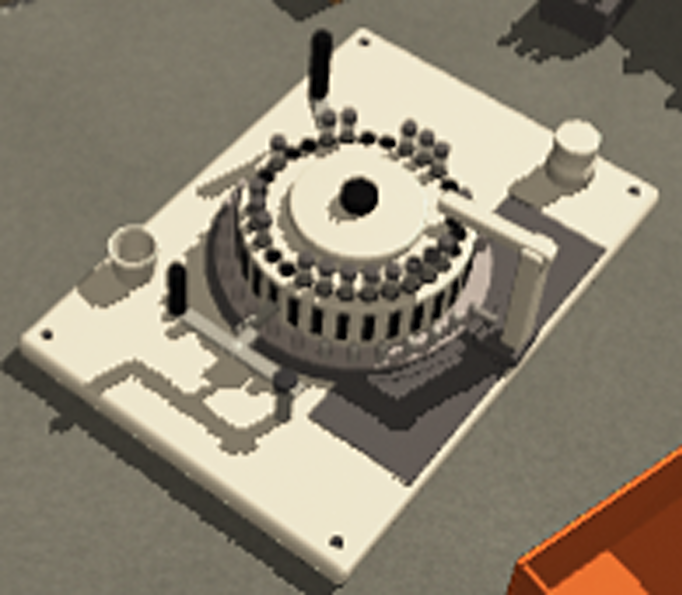

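Both crops agree. The knob top is at about (590,272) in crop a and (177,266) in crop b, and the handle top is at (292,411) and (321,34). The cup is clear of the knob's sweep.

```bash
cat >> h.py <<'E'
C=np.array([0.591,0.0705]); Y=np.radians(16.08)
Rz=np.array([[np.cos(Y),-np.sin(Y)],[np.sin(Y),np.cos(Y)]])
def car(w): return (np.atleast_2d(w)[:,:2]-C)@Rz   # world->carousel
def wor(p): return C+np.atleast_2d(p)@Rz.T
def need(p,z):
    "tool-frame cm to carousel point p(m), z TCP; and turn to align tool x with carousel x"
    from scipy.spatial.transform import Rotation as R
    s=r.read_state(); M=R.from_quat(s['eef_rot']).as_matrix()
    d=np.r_[wor(p)[0],z]-s['ee_pos']
    print('t',round(s['time'],2),'car',car(s['ee_pos'])[0].round(4),'z',s['ee_pos'][2].round(4),'need cm',(M.T@d*100).round(2),'turn',round(np.arctan2(M[1,0],M[0,0])-Y,3),'w',round(s['width'],4),'F',s['ft_force'].round(1), 'Fcar',(s['ft_force'][:2]@Rz).round(1))
E
python3 - <<'E'
from h import *
t=dict(np.load('pics/top0.npz')); s=dict(np.load('pics/scene0.npz'))
ft=lambda u:np.array(u)/3.5+[150,100]; fs=lambda u:np.array(u)/3.5+[215,175]
pr=lambda n,w:print(n,w.round(4)[0],(car(w)[0]*1000).round(1))
for n,a,b,z in(('knob',(590,270),(177,267),.128),('handle',(290,410),(321,36),.158),('screw+x-y',(572,63),(336,542),.026),('screw-x-y',(674,380),(47,335),.026),('screw-x+y',(171,523),(364,42),.026),('screw+x+y',(87,196),(633,191),.026),('hubblack',(374,262),(359,190),.125)):
    pr(n,cast(t,ft(a),z)); pr('   scene',cast(s,fs(b),z))
# arm direction: top
for z in (.165,): 
  pr('post',cast(t,ft((302,60)),z)); pr('armend',cast(t,ft((335,155)),z)); pr('post s',cast(s,fs((540,248)),z)); pr('armend s',cast(s,fs((436,203)),z))
need([-.06,-.162],.2)
E
```

```text
knob [ 0.582  -0.1063  0.128 ] [ -57.6 -167.4]
   scene [ 0.5811 -0.1052  0.128 ] [ -58.2 -166.1]
handle [0.465 0.128 0.158] [-105.1   90.1]
   scene [0.4624 0.1233 0.158 ] [-108.9   86.3]
screw+x-y [ 0.7975 -0.1064  0.026 ] [ 149.4 -227.2]
   scene [ 0.8   -0.109  0.026] [ 151.1 -230.3]
screw-x-y [ 0.5088 -0.1907  0.026 ] [-151.3 -228.2]
   scene [ 0.513  -0.1916  0.026 ] [-147.5 -230.3]
screw-x+y [0.3844 0.2419 0.026 ] [-151.   221.9]
   scene [0.3884 0.2404 0.026 ] [-147.6  219.4]
screw+x+y [0.6729 0.3256 0.026 ] [149.3 222.5]
   scene [0.676  0.3225 0.026 ] [151.5 218.6]
hubblack [0.5887 0.0662 0.125 ] [-3.4 -3.5]
   scene [0.5975 0.0622 0.125 ] [ 4.  -9.7]
post [0.743 0.123 0.165] [160.6   8.3]
armend [0.6646 0.0957 0.165 ] [77.7  3.9]
post s [0.7464 0.1171 0.165 ] [162.3   1.8]
armend s [0.6671 0.0804 0.165 ] [ 75.9 -11.6]
t 0.1 car [-0.5461 -0.5274] z 0.2438 need cm [ 50.92 -33.23   4.42] turn 0.066 w 0.0872 F [ 0.1  0.5 -0.2] Fcar [0.2 0.5]
```

```bash
sed -i 's/^C=.*/C=np.array([0.5927,0.0666])/' h.py
python3 -m jog '[[0,0,0,0.066,0],[3.8,-2.6,0,0,0],[3.8,-2.6,0,0,0],[3.8,-2.6,0,0,0],[3.8,-2.6,0,0,0],[3.8,-2.6,0,0,0],[3.8,-2.6,0,0,0],[3.8,-2.6,0,0,0],[3.8,-2.6,0,0,0],[3.8,-2.6,0,0,0]]' 10
python3 -c "
from h import *
need([-.06,-.162],.2)"
```

```text
time: 1.1
ee_pos: [0.4796, -0.2625, 0.2391]
eef_rot: [0.991, 0.131, -0.003, -0.002]
ft_force: [0.8, -1.2, 0.4]
width: 0.0867Traceback (most recent call last):
  File "<string>", line 2, in <module>
    from h import *
  File "h.py", line 16, in <module>
    Rz=np.array([[np.cos(Y),-np.sin(Y)],[np.sin(Y),np.cos(Y)]])
                         ^
NameError: name 'Y' is not defined
```

```bash
sed -i 's/^C=.*/C=np.array([0.5927,0.0666]); Y=np.radians(16.08)/' h.py
python3 -c "
from h import *
need([-.06,-.162],.2)"
```

```text
t 1.1 car [-0.1998 -0.2849] z 0.2391 need cm [ 13.79 -12.5    3.9 ] turn -0.017 w 0.0867 F [ 0.8 -1.2  0.4] Fcar [ 0.5 -1.4]
```

```bash

python3 -m jog '[[2,-1.8,0.5,-0.017,0],[2.5,-2.2,0.5,0,0],[2.5,-2.2,0.5,0,0],[2.5,-2.2,0.5,0,0],[2.5,-2.2,0.5,0,0],[2,-2,0.5,0,0],[0.8,-0.7,0.5,0,0],[0,0,0.3,0,0],[0,0,0,0,0],[0,0,0,0,0]]'
python3 -c "
from h import *
need([-.06,-.162],.12)
c=snap('scene','s1.png');s=c['pixels'][115:345,185:410]; cv2.imwrite('pics/s1c.png',cv2.resize(s,None,fx=2.6,fy=2.6,interpolation=2)[:,:,::-1])"
```

```text
time: 2.1
ee_pos: [0.5888, -0.081, 0.1966]
eef_rot: [0.99, 0.144, -0.005, -0.004]
ft_force: [-0.5, -0.6, 0.2]
width: 0.0868
t 2.1 car [-0.0447 -0.1408] z 0.1966 need cm [-1.48  2.18  7.65] turn 0.009 w 0.0868 F [-0.5 -0.6  0.2] Fcar [-0.6 -0.4]
```

View pics/s1c.png

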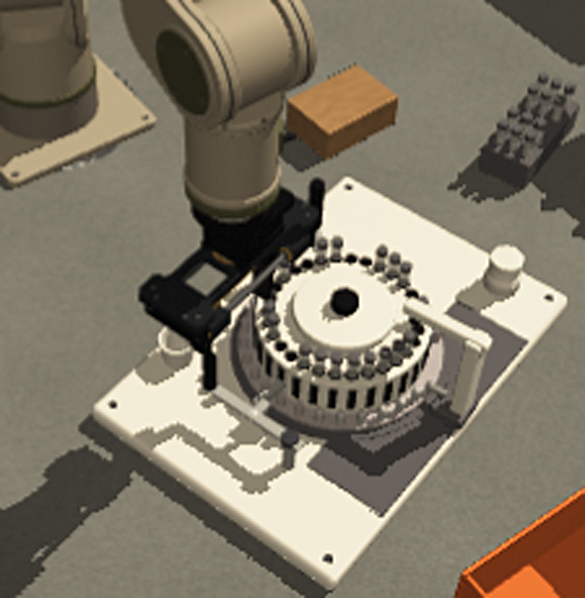

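The picture shows the open jaws above the knob, slightly to the rotor side. I'll centre, then descend.

```bash

python3 -m jog '[[-0.7,1,0,0,0],[-0.6,0.9,0,0,0],[0,0,0.5,0,0],[0,0,1,0,0],[0,0,1,0,0],[0,0,1,0,0],[0,0,1,0,0],[0,0,1,0,0],[0,0,0.3,0,0],[0,0,0,0,0]]'
python3 -c "
from h import *
need([-.06,-.162],.12)"
```

```text
time: 3.15
ee_pos: [0.5786, -0.1083, 0.1327]
eef_rot: [0.99, 0.142, -0.006, -0.003]
ft_force: [-0.0, -0.2, -0.2]
width: 0.0868
t 3.15 car [-0.0619 -0.1641] z 0.1327 need cm [ 0.21 -0.2   1.27] turn 0.004 w 0.0868 F [-0.  -0.2 -0.2] Fcar [-0.1 -0.2]
```

```bash

python3 -m jog '[[0.2,-0.2,0.6,0,0.3],[0,0,0.5,0,0.6],[0,0,0.1,0,1],[0,0,0,0,1],[0,0,0,0,1],[0,0,0,0,1],[0,0,0,0,1],[0,0,0,0,1],[0,0,0,0,1],[0,0,0,0,1]]' 12
python3 -c "
from h import *
need([-.0438,-.2195],.12)"
```

```text
time: 4.15
ee_pos: [0.581, -0.1054, 0.1214]
eef_rot: [0.99, 0.142, -0.005, -0.003]
ft_force: [-0.7, -0.0, -0.8]
width: 0.0157
t 4.15 car [-0.0589 -0.162 ] z 0.1214 need cm [1.49 5.75 0.08] turn 0.004 w 0.0157 F [-0.7 -0.  -0.8] Fcar [-0.7  0.2]
```

```bash

python3 -m jog '[[0,0.6,0,0,1],[0.05,0.6,0,0,1],[0.1,0.6,0,0,1],[0.1,0.6,0,0,1],[0.15,0.6,0,0,1],[0.2,0.6,0,0,1],[0.2,0.6,0,0,1],[0.25,0.6,0,0,1],[0.3,0.6,0,0,1],[0,0,0,0,1]]'
python3 -c "
from h import *
need([-.0438,-.2195],.12)"
```

```text
time: 5.15
ee_pos: [0.612, -0.1576, 0.1213]
eef_rot: [0.99, 0.142, -0.005, -0.003]
ft_force: [0.9, -0.2, 1.5]
width: 0.0157
t 5.15 car [-0.0436 -0.2208] z 0.1213 need cm [-0.02 -0.13  0.13] turn 0.004 w 0.0157 F [ 0.9 -0.2  1.5] Fcar [ 0.8 -0.4]
```

```bash

python3 -m jog '[[0,0,0,0,0.3],[0,0,0,0,0.3],[0,0,0,0,0.3],[0,0,-0.5,0,0.3],[0,0,-1.5,0,0.3],[0,0,-2,0,0.3],[0,0,-2,0,0.3],[0,0,-2,0,0.3],[0,0,-1,0,0],[0,0,0,0,0]]'
python3 -c "
from h import *
need([-.111,.093],.21)
c=snap('top','t2.png')
s=c['pixels'][100:270,150:370]; cv2.imwrite('pics/t2c.png',cv2.resize(s,None,fx=3.5,fy=3.5,interpolation=2)[:,:,::-1])"
```

```text
time: 6.15
ee_pos: [0.6129, -0.1581, 0.2196]
eef_rot: [0.99, 0.142, -0.004, -0.002]
ft_force: [-0.5, -0.0, 0.4]
width: 0.07
t 6.15 car [-0.0429 -0.2215] z 0.2196 need cm [ -6.67 -31.47   1.18] turn 0.004 w 0.07 F [-0.5 -0.   0.4] Fcar [-0.5  0.1]
```

View pics/t2c.png

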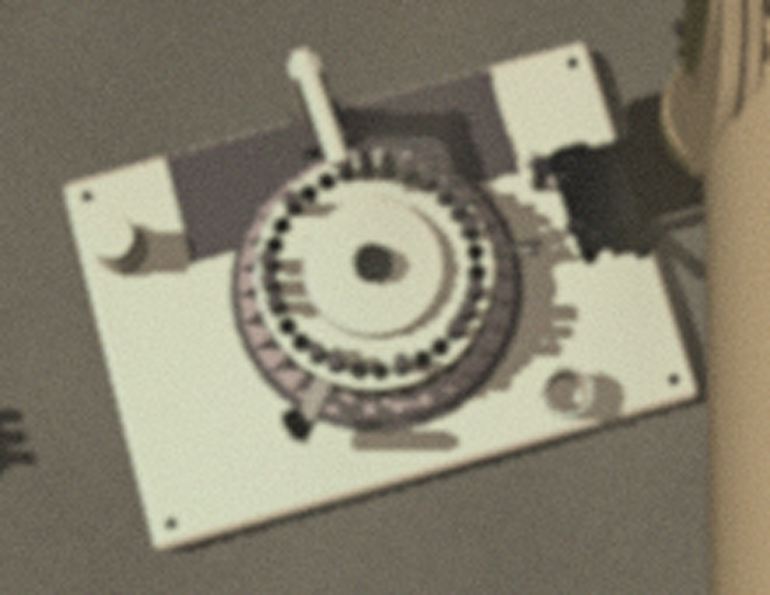

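The gripper hides the knob, so I'll check it later. The handle is still at crop (297,422). Moving to it.

```bash

python3 -m jog '[[-0.4,-2,0,0,0],[-0.8,-3.6,0,0,0],[-0.8,-3.6,0,0,0],[-0.8,-3.6,0,0,0],[-0.8,-3.6,0,0,0],[-0.8,-3.6,0,0,0],[-0.8,-3.6,0,0,0],[-0.8,-3.6,0,0,0],[-0.4,-2,0,0,0],[0,0,0,0,0]]'
python3 -c "
from h import *
need([-.111,.093],.15)"
```

```text
time: 7.2
ee_pos: [0.4586, 0.1121, 0.2113]
eef_rot: [0.99, 0.141, -0.011, -0.003]
ft_force: [1.7, -0.1, -0.6]
width: 0.0871
t 7.2 car [-0.1163  0.0809] z 0.2113 need cm [ 0.66 -1.16  6.13] turn 0.002 w 0.0871 F [ 1.7 -0.1 -0.6] Fcar [ 1.6 -0.5]
```

```bash

python3 -m jog '[[0.7,-1.1,0,0,0],[0,0,0.8,0,0],[0,0,1.2,0,0],[0,0,1.2,0,0],[0,0,1.2,0,0],[0,0,1.2,0,0],[0,0,0.9,0,0],[0,0,0.3,0,0],[0,0,0,0,0],[0,0,0,0,0]]'
python3 -c "
from h import *
need([-.111,.093],.142)
c=snap('scene','s3.png');s=c['pixels'][115:345,185:410]; cv2.imwrite('pics/s3c.png',cv2.resize(s,None,fx=2.6,fy=2.6,interpolation=2)[:,:,::-1])"
```

```text
time: 8.2
ee_pos: [0.459, 0.1193, 0.1329]
eef_rot: [0.99, 0.139, -0.014, -0.002]
ft_force: [-0.3, -0.1, 0.6]
width: 0.087
t 8.2 car [-0.1139  0.0876] z 0.1329 need cm [ 0.26 -0.54 -0.91] turn -0.003 w 0.087 F [-0.3 -0.1  0.6] Fcar [-0.3 -0. ]
```

View pics/s3c.png

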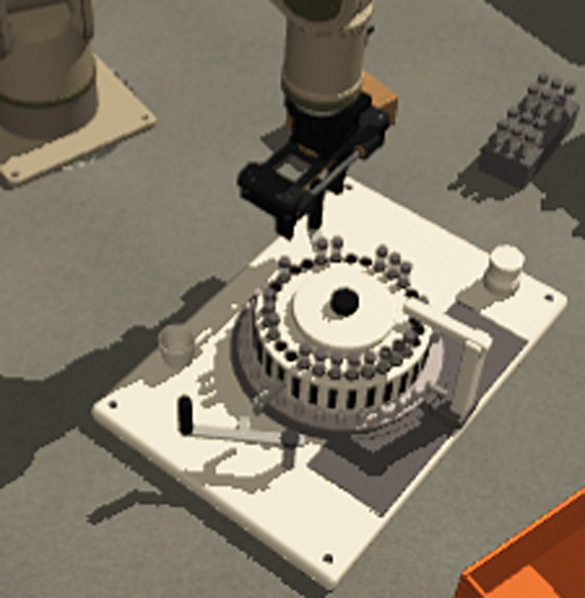

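The arrest bar has swung out, with its knob at crop (184,400). The handle is between the jaws at about (316,213), and the cup is undisturbed. Closing on the handle.

```bash

python3 -m jog '[[0,-0.4,0,0,0.4],[0,0,0,0,0.7],[0,0,0,0,1],[0,0,0,0,1],[0,0,0,0,1],[0,0,0,0,1],[0,0,0,0,1],[0,0,0,0,1],[0,0,0,0,1],[0,0,0,0,1]]' 25
python3 -c "
from h import *
need([-.111,.093],.133)
s=dict(np.load('pics/s3.npz'));w=car(cast(s,[255.8,268.5],.128))[0];print('knob',w,np.arctan2(-162e-3-w[1],.05-w[0]))
p=car(r.read_state()['ee_pos'])[0];print(np.hypot(*p),np.degrees(np.arctan2(p[1],p[0])))"
```

```text
time: 9.25
ee_pos: [0.4586, 0.125, 0.1347]
eef_rot: [0.99, 0.139, -0.013, -0.003]
ft_force: [1.1, 6.1, -2.5]
width: 0.0173
t 9.25 car [-0.1126  0.0932] z 0.1347 need cm [0.17 0.03 0.16] turn -0.002 w 0.0173 F [ 1.1  6.1 -2.5] Fcar [2.7 5.6]
knob [-0.04165995 -0.22204692] 0.5799558129469891
0.14623140706474727 140.38328621143629
```

```bash
cat >> h.py <<'E'
def st():
    s=r.read_state(); p=car(s['ee_pos'])[0]; f=s['ft_force'][:2]@Rz; a=np.arctan2(p[1],p[0])
    t=np.array([-np.sin(a),np.cos(a)]); n=np.array([np.cos(a),np.sin(a)])
    print('th',round((a%(2*np.pi))-np.radians(140),4),'rad',round(np.hypot(*p),4),'Ft',(f@t).round(2),'Fr',(f@n).round(2),'tang(tool)',np.array([t[0],-t[1]]).round(3),'z',s['ee_pos'][2].round(4),'w',round(s['width'],4),'tq',s['torque'].round(2),'t',round(s['time'],2))
E
python3 -m jog '[[-0.12,0.14,0,0,1],[-0.12,0.14,0,0,1],[-0.12,0.14,0,0,1],[-0.12,0.14,0,0,1],[-0.12,0.14,0,0,1],[-0.12,0.15,0,0,1],[-0.11,0.15,0,0,1],[-0.11,0.15,0,0,1],[0,0,0,0,1],[0,0,0,0,1]]'; python3 -c "
from h import *
st()"
```

```text
time: 10.25
ee_pos: [0.4566, 0.1201, 0.1347]
eef_rot: [0.99, 0.144, -0.006, -0.008]
ft_force: [3.4, 4.2, -4.8]
width: 0.0177
th 0.0428 rad 0.1463 Ft -5.11 Fr -1.61 tang(tool) [-0.609  0.793] z 0.1347 w 0.0177 tq [ 0.24 -0.7  -0.05] t 10.25
```

```bash

python3 -m jog '[[-0.12,0.16,0,0,1],[-0.12,0.16,0,0,1],[-0.12,0.16,0,0,1],[-0.12,0.16,0,0,1],[-0.12,0.16,0,0,1],[-0.12,0.16,0,0,1],[-0.12,0.16,0,0,1],[-0.12,0.16,0,0,1],[-0.06,0.08,0,0,1],[-0.06,0.08,0,0,1]]'; python3 -c "
from h import *
st()"
python3 -m jog '[[-0.06,0.08,0,0,1],[-0.06,0.08,0,0,1],[-0.06,0.08,0,0,1],[-0.06,0.08,0,0,1],[-0.06,0.08,0,0,1],[-0.06,0.08,0,0,1],[-0.06,0.08,0,0,1],[-0.06,0.08,0,0,1],[-0.06,0.08,0,0,1],[-0.06,0.08,0,0,1]]'; python3 -c "
from h import *
st()"
```

```text
time: 11.25
ee_pos: [0.4541, 0.1132, 0.1347]
eef_rot: [0.988, 0.151, 0.002, -0.013]
ft_force: [4.0, 5.4, -5.1]
width: 0.0176
th 0.0934 rad 0.1462 Ft -6.4 Fr -2.07 tang(tool) [-0.569  0.823] z 0.1347 w 0.0176 tq [ 0.22 -0.91 -0.06] t 11.25
time: 12.25
ee_pos: [0.4542, 0.1133, 0.1346]
eef_rot: [0.987, 0.158, 0.009, -0.017]
ft_force: [2.9, 5.7, -4.3]
width: 0.0177
th 0.0923 rad 0.1461 Ft -6.29 Fr -0.9 tang(tool) [-0.569  0.822] z 0.1346 w 0.0177 tq [ 0.07 -0.82 -0.07] t 12.25
```

```bash
cat >> h.py <<'E'
def st():
    from scipy.spatial.transform import Rotation as R
    s=r.read_state(); p=car(s['ee_pos'])[0]; f=s['ft_force'][:2]@Rz; a=np.arctan2(p[1],p[0])
    t=np.array([-np.sin(a),np.cos(a)]); n=np.array([np.cos(a),np.sin(a)]); M=R.from_quat(s['eef_rot']).as_matrix()
    print('th',round((a%(2*np.pi))-np.radians(140),4),'rad',round(np.hypot(*p),4),'Ft',(f@t).round(2),'Fr',(f@n).round(2),'tang',(M.T@np.r_[Rz@t,0]).round(2),'in',(M.T@np.r_[-Rz@n,0]).round(2),'zax car',np.r_[M[:2,2]@Rz].round(3),'z',s['ee_pos'][2].round(4),'w',round(s['width'],4),'t',round(s['time'],2))
E
python3 -m jog '[[-0.12,0.18,0,0,1],[-0.12,0.18,0,0,1],[-0.12,0.18,0,0,1],[-0.12,0.18,0,0,1],[-0.12,0.18,0,0,1],[-0.11,0.18,0,0,1],[-0.11,0.18,0,0,1],[-0.11,0.18,0,0,1],[-0.06,0.08,0,0,1],[-0.06,0.08,0,0,1]]'; python3 -c "
from h import *
st()"
python3 -m jog '[[-0.11,0.19,0,0,1],[-0.11,0.19,0,0,1],[-0.11,0.19,0,0,1],[-0.11,0.19,0,0,1],[-0.11,0.19,0,0,1],[-0.11,0.19,0,0,1],[-0.10,0.19,0,0,1],[-0.10,0.19,0,0,1],[-0.05,0.09,0,0,1],[-0.05,0.09,0,0,1]]'; python3 -c "
from h import *
st()"
```

```text
time: 13.25
ee_pos: [0.4533, 0.1105, 0.1345]
eef_rot: [0.985, 0.168, 0.018, -0.024]
ft_force: [4.1, 7.4, -5.1]
width: 0.0175
th 0.1124 rad 0.1462 Ft -8.29 Fr -1.73 tang [-0.6   0.8  -0.06] in [0.8  0.6  0.01] zax car [0.042 0.044] z 0.1345 w 0.0175 t 13.25
time: 14.25
ee_pos: [0.4521, 0.1062, 0.1345]
eef_rot: [0.983, 0.178, 0.025, -0.03]
ft_force: [2.3, 6.3, -4.6]
width: 0.0183
th 0.1429 rad 0.1461 Ft -6.66 Fr -0.55 tang [-0.59  0.8  -0.08] in [0.81 0.59 0.02] zax car [0.057 0.054] z 0.1345 w 0.0183 t 14.25
```

```bash

python3 -m jog '[[-0.24,0.32,-0.03,0,1],[-0.23,0.33,-0.03,0,1],[-0.23,0.33,-0.03,0,1],[-0.22,0.34,-0.03,0,1],[-0.21,0.34,-0.03,0,1],[-0.20,0.35,-0.03,0,1],[-0.19,0.35,-0.03,0,1],[-0.18,0.36,-0.03,0,1],[-0.04,0.09,0,0,1],[-0.04,0.09,0,0,1]]'; python3 -c "
from h import *
st()"
```

```text
time: 15.25
ee_pos: [0.4473, 0.0807, 0.1344]
eef_rot: [0.982, 0.185, 0.03, -0.033]
ft_force: [1.4, 8.4, -3.1]
width: 0.0188
th 0.3208 rad 0.1461 Ft -8.49 Fr -0.56 tang [-0.45  0.89 -0.08] in [0.89 0.45 0.04] zax car [0.066 0.061] z 0.1344 w 0.0188 t 15.25
```

```bash

python3 -m jog '[[-0.18,0.36,-0.03,0,1],[-0.17,0.36,-0.03,0,1],[-0.16,0.36,-0.03,0,1],[-0.15,0.37,-0.03,0,1],[-0.14,0.37,-0.03,0,1],[-0.13,0.37,-0.03,0,1],[-0.12,0.37,-0.03,0,1],[-0.11,0.37,-0.03,0,1],[-0.02,0.08,0,0,1],[-0.02,0.08,0,0,1]]'; python3 -c "
from h import *
st()"
python3 -m jog '[[-0.03,0.24,-0.02,0,1],[-0.03,0.24,-0.02,0,1],[-0.03,0.24,-0.02,0,1],[-0.03,0.24,-0.02,0,1],[-0.02,0.24,-0.02,0,1],[-0.02,0.24,-0.02,0,1],[-0.01,0.24,-0.02,0,1],[-0.01,0.1,0,0,1],[-0.01,0.1,0,0,1],[-0.01,0.1,0,0,1]]'; python3 -c "
from h import *
st()"
```

```text
time: 16.25
ee_pos: [0.4472, 0.0538, 0.1344]
eef_rot: [0.98, 0.191, 0.032, -0.037]
ft_force: [-0.7, 5.9, -1.1]
width: 0.0187
th 0.5052 rad 0.1461 Ft -5.99 Fr 0.21 tang [-0.29  0.95 -0.08] in [0.95 0.29 0.06] zax car [0.07  0.067] z 0.1344 w 0.0187 t 16.25
time: 17.25
ee_pos: [0.4483, 0.0453, 0.1343]
eef_rot: [0.979, 0.198, 0.029, -0.043]
ft_force: [-2.0, 6.8, -0.4]
width: 0.0191
th 0.5636 rad 0.146 Ft -7.03 Fr 0.99 tang [-0.25  0.97 -0.09] in [0.97 0.25 0.05] zax car [0.064 0.081] z 0.1343 w 0.0191 t 17.25
```

```bash

python3 -m jog '[[-0.10,0.39,-0.03,0,1],[-0.09,0.39,-0.03,0,1],[-0.08,0.39,-0.03,0,1],[-0.08,0.4,-0.03,0,1],[-0.07,0.4,-0.03,0,1],[-0.06,0.4,-0.03,0,1],[-0.05,0.4,-0.03,0,1],[-0.04,0.4,-0.03,0,1],[-0.03,0.4,-0.03,0,1],[0,0.1,0,0,1]]'; python3 -c "
from h import *
st()"
```

```text
time: 18.25
ee_pos: [0.4558, 0.0162, 0.1343]
eef_rot: [0.978, 0.203, 0.028, -0.047]
ft_force: [-1.8, 7.1, 1.7]
width: 0.0193
th 0.7703 rad 0.1459 Ft -7.32 Fr -0.77 tang [-0.05  0.99 -0.09] in [1.   0.06 0.07] zax car [0.063 0.09 ] z 0.1343 w 0.0193 t 18.25
```

```bash

python3 -m jog '[[0,0.26,-0.02,0,1],[0,0.26,-0.02,0,1],[0,0.26,-0.02,0,1],[0,0.2,-0.02,0,1],[0,0.2,-0.02,0,1],[0,0.15,-0.01,0,1],[0,0.1,-0.01,0,1],[0,0.08,0,0,1],[0,0.08,0,0,1],[0,0.08,0,0,1]]'; python3 -c "
from h import *
st()"
```

```text
time: 19.25
ee_pos: [0.4604, 0.0051, 0.1344]
eef_rot: [0.977, 0.207, 0.026, -0.05]
ft_force: [0.4, 5.3, 0.0]
width: 0.0196
th 0.8525 rad 0.1459 Ft -4.64 Fr -2.57 tang [ 0.02  1.   -0.09] in [ 1.   -0.01  0.07] zax car [0.059 0.096] z 0.1344 w 0.0196 t 19.25
```

```bash

python3 -m jog '[[0,0.2,-0.02,0,1],[0,0.2,-0.02,0,1],[0,0.2,-0.02,0,1],[0.01,0.16,-0.01,0,1],[0,0.13,-0.01,0,1],[0,0.1,-0.01,0,1],[0,0.1,-0.01,0,1],[0,0.1,0,0,1],[0,0.1,0,0,1],[0,0.1,0,0,1]]'; python3 -c "
from h import *
st()
c=snap('top','t4.png'); st()
s=c['pixels'][120:220,195:320]; cv2.imwrite('pics/t4c.png',cv2.resize(s,None,fx=6,fy=6,interpolation=2)[:,:,::-1])
c=snap('scene','s4.png'); st()
s=c['pixels'][190:310,265:390]; cv2.imwrite('pics/s4c.png',cv2.resize(s,None,fx=5,fy=5,interpolation=2)[:,:,::-1])"
```

```text
time: 20.25
ee_pos: [0.4639, -0.0019, 0.1344]
eef_rot: [0.976, 0.212, 0.024, -0.054]
ft_force: [-2.9, 6.3, 1.3]
width: 0.0198
th 0.9062 rad 0.1459 Ft -6.97 Fr -0.37 tang [ 0.06  0.99 -0.09] in [ 1.   -0.06  0.08] zax car [0.055 0.104] z 0.1344 w 0.0198 t 20.25
th 0.9066 rad 0.1459 Ft -6.75 Fr -1.18 tang [ 0.07  0.99 -0.09] in [ 1.   -0.06  0.08] zax car [0.055 0.104] z 0.1344 w 0.0198 t 20.3
th 0.9067 rad 0.1459 Ft -7.46 Fr -2.05 tang [ 0.07  0.99 -0.09] in [ 1.   -0.06  0.08] zax car [0.056 0.104] z 0.1344 w 0.0199 t 20.35
```

View pics/s4c.png

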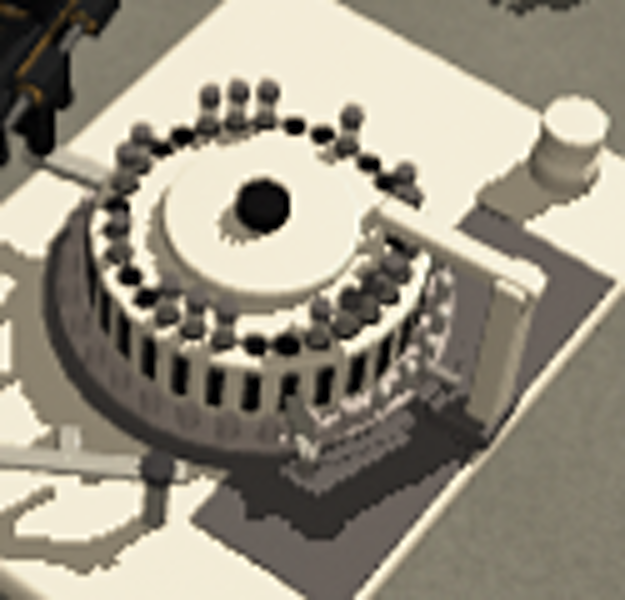

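View pics/t4c.png

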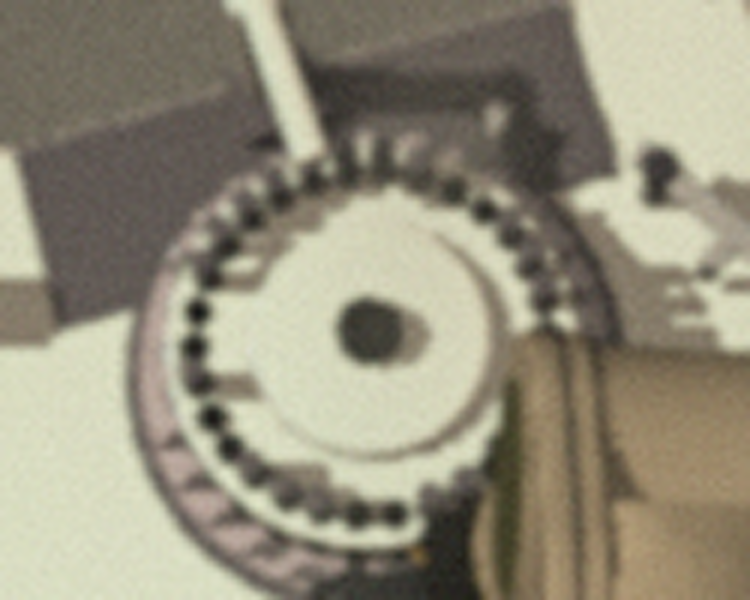

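The wide pictures show the tubes near the nozzle (arm end at s4c (380,210) and t4c (307,150)), but not finely enough to judge centring. I'll measure the reader's angle c from the direction of its arm.

```bash
python3 - <<'E'
from h import *
# rows/cols scan of bright arm against dark plate in each view; midline -> cast on z=.165
def run(name,box,rows):
    c=dict(np.load('pics/'+name+'.npz')); g=cv2.GaussianBlur(c['pixels'],(3,3),0).min(2).astype(float)
    x0,x1=box; out=[]
    for v in rows:
        l=g[v,x0:x1]; 
        xs=np.where(l>0.5*(l.max()+np.percentile(l,25)))[0]
        out.append((x0+np.average(xs,weights=l[xs]-l.min()),v,len(xs)))
    o=np.array(out); print(name,o.round(1).tolist())
    w=car(cast(c,o[:,:2],.165)); 
    vx,vy,a,b=cv2.fitLine(np.float32(w),cv2.DIST_HUBER,0,.001,.001).ravel(); 
    s=np.sign(vx); ang=np.arctan2(vy*s,vx*s); print('dir',ang,'y at x=.085',b+(.085-a)*vy/vx,'at .15',b+(.15-a)*vy/vx)
for n in('top0','t4'): run(n,(228,255),range(123,142,2))
# rotor phase from dark holes in t4, cap/hole height ~.12
c=dict(np.load('pics/t4.npz'));
for n in ('top0','t2','t4'):
    c=dict(np.load('pics/'+n+'.npz')); g=cv2.cvtColor(c['pixels'],cv2.COLOR_RGB2GRAY).astype(np.float32)
    for z in(.116,.123):
        aa=np.radians(np.arange(60,260,.5)); 
        for rad in(.085,):
            P=np.c_[wor(np.c_[rad*np.cos(aa),rad*np.sin(aa)]),np.full(len(aa),z)]
            q=proj(c,P).astype(np.float32); v=cv2.remap(g,q[:,:1],q[:,1:],1).ravel()
            if n=='t4': k=aa<np.radians(190)
            else: k=aa<np.radians(260)
            f=((v-v.mean())*np.exp(-30j*aa))[k].sum(); ph=(-np.angle(-f))/30; print(n,z,'hole phase',ph%.2094,abs(f))
E
```

```text
top0 [[238.0, 123.0, 5.0], [238.6, 125.0, 6.0], [239.4, 127.0, 6.0], [240.0, 129.0, 5.0], [240.6, 131.0, 6.0], [241.5, 133.0, 6.0], [242.4, 135.0, 6.0], [242.6, 137.0, 6.0], [243.6, 139.0, 6.0], [244.4, 141.0, 6.0]]
dir 0.061482307 y at x=.085 0.009163765 at .15 0.013165158
t4 [[238.0, 123.0, 5.0], [238.6, 125.0, 6.0], [239.4, 127.0, 6.0], [240.0, 129.0, 5.0], [240.6, 131.0, 6.0], [241.5, 133.0, 6.0], [242.4, 135.0, 6.0], [242.6, 137.0, 6.0], [243.5, 139.0, 6.0], [244.5, 141.0, 6.0]]
dir 0.06131068 y at x=.085 0.009167121 at .15 0.0131573165
top0 0.116 hole phase 0.12614110427245084 1274.8927369565715
top0 0.123 hole phase 0.11994191749916239 2164.888529633415
t2 0.116 hole phase 0.12632338227444834 1201.5082931342558
t2 0.123 hole phase 0.11964789446882489 2128.2820160870397
t4 0.116 hole phase 0.1360360676486233 1565.454671043797
t4 0.123 hole phase 0.16540754598853197 1532.0042331092407
```

```bash
python3 - <<'E'
from h import *
for n,S in (('top0',0),('t4',0),('scene0',1),('s4',1)):
    c=dict(np.load('pics/'+n+'.npz')); g=cv2.resize(cv2.cvtColor(c['pixels'],cv2.COLOR_RGB2GRAY),None,fx=4,fy=4,interpolation=cv2.INTER_CUBIC)
    m=(g<65).astype(np.uint8); k,l,s,ce=cv2.connectedComponentsWithStats(m)
    out=[]
    for i in range(1,k):
        if not 40<s[i,4]<700: continue
        uv=(ce[i]+.5)/4-.5; p=car(cast(c,uv,.116))[0]
        if .075<np.hypot(*p)<.095: out.append((round(np.degrees(np.arctan2(p[1],p[0])),1),round(np.hypot(*p)*1e3,1),int(s[i,4])))
    out.sort(); print(n,[(a,ra,ar,round(np.radians(a)%.20944,3)) for a,ra,ar in out])
E
```

```text
top0 [(np.float64(-170.9), np.float64(89.6), 140, np.float64(0.159)), (np.float64(-159.4), np.float64(87.4), 104, np.float64(0.15)), (np.float64(-137.6), np.float64(86.4), 42, np.float64(0.112)), (np.float64(-125.1), np.float64(86.1), 54, np.float64(0.12)), (np.float64(-112.4), np.float64(82.3), 111, np.float64(0.133)), (np.float64(-100.4), np.float64(81.0), 97, np.float64(0.133)), (np.float64(-89.3), np.float64(81.1), 74, np.float64(0.117)), (np.float64(-76.3), np.float64(79.8), 53, np.float64(0.134)), (np.float64(-64.3), np.float64(78.1), 45, np.float64(0.134)), (np.float64(-10.7), np.float64(80.6), 154, np.float64(0.023)), (np.float64(1.7), np.float64(77.9), 109, np.float64(0.03)), (np.float64(15.0), np.float64(77.9), 100, np.float64(0.052)), (np.float64(28.3), np.float64(78.6), 115, np.float64(0.075)), (np.float64(39.7), np.float64(79.3), 110, np.float64(0.065)), (np.float64(52.7), np.float64(81.6), 101, np.float64(0.082)), (np.float64(64.7), np.float64(83.0), 108, np.float64(0.082)), (np.float64(76.9), np.float64(82.8), 97, np.float64(0.086)), (np.float64(88.6), np.float64(83.9)
[... 2565 characters left out ...]
np.float64(0.047)), (np.float64(-125.7), np.float64(89.3), 154, np.float64(0.11)), (np.float64(-79.3), np.float64(89.4), 77, np.float64(0.082)), (np.float64(-67.9), np.float64(89.5), 80, np.float64(0.072)), (np.float64(-33.7), np.float64(87.9), 76, np.float64(0.04)), (np.float64(-13.4), np.float64(86.1), 601, np.float64(0.185)), (np.float64(1.8), np.float64(88.3), 176, np.float64(0.031)), (np.float64(14.5), np.float64(82.7), 211, np.float64(0.044)), (np.float64(87.2), np.float64(81.2), 87, np.float64(0.056)), (np.float64(124.3), np.float64(81.9), 81, np.float64(0.075)), (np.float64(136.5), np.float64(81.9), 74, np.float64(0.079)), (np.float64(149.2), np.float64(82.2), 81, np.float64(0.091))]
```

Two rotor estimates agree: the tool position and the tube places' shift between pictures both give θ ≈ 0.906. For c, the reader arm's direction gives about 0.06 and the click forces give 0.045 to 0.063. The target is therefore about 0.896, so I'll ease back about 1.5 mm within the notch.

```bash

python3 -m jog '[[0,0.07,0,0,1],[0,0.07,0,0,1],[0,0.08,0,0,1],[0,0.08,0,0,1],[0,0.09,0,0,1],[0,0.09,0,0,1],[0,0.09,0,0,1],[0,0.1,0,0,1],[0,0.1,0,0,1],[0,0.1,0,0,1]]'; python3 -c "
from h import *
st()"
```

```text
time: 21.35
ee_pos: [0.4647, -0.0034, 0.1343]
eef_rot: [0.974, 0.216, 0.022, -0.058]
ft_force: [-2.0, 6.8, 1.3]
width: 0.0202
th 0.9178 rad 0.1459 Ft -6.93 Fr -1.48 tang [ 0.07  0.99 -0.1 ] in [ 1.   -0.06  0.07] zax car [0.051 0.112] z 0.1343 w 0.0202 t 21.35
```

```bash

python3 -m jog '[[0,0.02,0,0,1],[0,0.01,0,0,1],[0,0.01,0,0,1],[0,0.01,0,0,1],[0,0.02,0,0,1],[0,0.04,0,0,1],[0,0.06,0,0,1],[0,0.07,0,0,1],[0,0.07,0,0,1],[0,0.07,0,0,1]]'; python3 -c "
from h import *
st()
a=snap('top','t5.png');b=snap('scene','s5.png');st()
for n0,c,T in(('top0',a,0),('scene0',b,1)):
  def bl(c):
    g=cv2.resize(cv2.cvtColor(c['pixels'],cv2.COLOR_RGB2GRAY),None,fx=4,fy=4,interpolation=cv2.INTER_CUBIC)
    k,l,s,ce=cv2.connectedComponentsWithStats((g<65).astype(np.uint8))
    p=[car(cast(c,(ce[i]+.5)/4-.5,.116))[0] for i in range(1,k) if 60<s[i,4]<125]
    return np.array([np.arctan2(q[1],q[0]) for q in p if .075<np.hypot(*q)<.095])
  x=bl(dict(np.load('pics/'+n0+'.npz')));y=bl(c)
  d=[v-x[np.argmin(abs(v-.06-x))] for v in y]; d=[e for e in d if abs(e-.06)<.04]; print(n0,np.round(np.sort(d),3),'theta',.8376+np.median(d))
"
```

```text
time: 22.35
ee_pos: [0.4634, -0.0009, 0.1343]
eef_rot: [0.973, 0.221, 0.019, -0.061]
ft_force: [-2.9, 6.8, 1.0]
width: 0.0206
th 0.8988 rad 0.1459 Ft -7.35 Fr -0.54 tang [ 0.04  0.99 -0.11] in [ 1.   -0.03  0.07] zax car [0.045 0.12 ] z 0.1343 w 0.0206 t 22.35
th 0.8991 rad 0.1459 Ft -5.61 Fr -1.88 tang [ 0.04  0.99 -0.11] in [ 1.   -0.03  0.07] zax car [0.045 0.12 ] z 0.1343 w 0.0206 t 22.45
top0 [0.035 0.048 0.049 0.054 0.054 0.054 0.06  0.06  0.064 0.069 0.069 0.074
 0.076] theta 0.8977686425311208
scene0 [0.062 0.062 0.063 0.065 0.07  0.072] theta 0.901571216988247
```

```bash
python3 -c "
from h import *
r.close_job(); st()"
```

```text
the job is handed in; nothing more can be done
the job is handed in; nothing more can be done
```

I swung the arrest bar out to about 0.58 rad (released counts above 0.4), measured in a picture just before I gripped the handle. I didn't re-measure it after turning the rotor. I then turned the rotor counter-clockwise by the handle and handed the job in at about 22.5 s, still gripping it.

- **Rotor angle:** the last checks put it at 0.899 rad from the tool position, and 0.898 and 0.902 from how far the tube places had moved in the top and scene pictures.
- **Notch 4:** I estimate it at about 0.895 to 0.90. The play c came out at about 0.06 from the direction of the reader's arm and 0.045 to 0.063 from the click forces. The position of the reader's arm gave a looser 0.07 to 0.08, which I trusted less, so the centring under the nozzle is inferred, not seen directly.
- **Clicks:** I crossed four crests and never climbed the fifth tooth. Trimming did carry the rotor forward to 0.918 at one point before I eased it back to 0.899.
- **Holding:** under the spring load the tool tilted by about 0.13 rad, but the grip held. The cup was undisturbed in a picture taken before I gripped the handle. I didn't check the other objects separately.

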